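# Set out the camping kit on the wheel brace case

### The job

Set out the kit to be carried to the car, using the lid of the orange case as a tray: first stand the green tin upright in the middle of the dog bowl, then lay the grey scraper across the middle of the case, lengthwise from its handle side to its hinge side. Finally lay the two tent pegs flat on the case beside it, parallel to the scraper and centred between the handle side and the hinge side: as seen facing the handle, the red-headed one on the left and the blue-headed one on the right, each halfway between the middle of the lid and that end of the case. Leave the case, the bowl, the roll of tape, the jar and the mug where they are.

Things in the scene. Friction and masses are not known exactly. Their poses are not given: they have to be found in the camera images.
- case: orange plastic wheel brace case lying flat, loose, 1.8 kg, 200 mm deep (x), 320 mm long (y), 50 mm high. Origin: centre of the underside, z up; flat lid at z = 50 mm. Black handle and two black latches on its -x side, which roughly faces the robot (handle out to x = -130 mm); x runs from handle side to hinge side, y to the left as seen facing the handle; ends at y = +160 (left) and -160 mm
- bowl: round stainless steel dog bowl, loose, 132 mm wide at the foot, 116 mm at the rim, 42 mm high (44 mm with the rolled bead), wall 3 mm, inner floor flat, 4 mm above its underside. Origin: centre of the underside, z up
- tin: closed steel tin with a green label, 60 mm diameter, 85 mm high, about 0.25 kg; stands on the case's lid at the start. Origin: centre of its underside, z up along its axis
- scraper: grey silicone scraper lying flat, 190 mm long, about 80 g. Origin: underside, midway along; z up, x from handle end (-95 mm) to blade edge (+95 mm). Handle 20 mm wide, 14 mm high, x = -95 to +20 mm; blade 55 mm wide, 10 mm thick (6 mm at the edge), x = +20 to +95 mm. Balances close to the origin: grip the handle just behind the blade, about x = -5 mm
- peg_red: steel tent peg with a red plastic head, lying flat, 180 mm long, about 60 g. Origin: underside, midway along its length, where it also balances; z up, x from the head (-90 mm) to the tip (+90 mm). Shaft 12 mm wide, 12 mm high; head 24 mm long, 34 mm wide, 14 mm high; tip, the last 20 mm, 6 mm wide
- peg_blue: steel tent peg with a blue plastic head, otherwise the same as the red one, with the same frame
- tape: white roll of tape lying flat, 84 mm diameter, 24 mm high, near the front of the bench; not to be disturbed. Origin: centre of its underside
- jar: amber glass jar with a steel lid, 64 mm diameter, 90 mm high, behind the case on the left; not to be disturbed. Origin: centre of its underside
- mug: blue ceramic mug, 76 mm diameter, 85 mm high, behind the case on the right; not to be disturbed. Origin: centre of its underside
Mind the look-alikes: they are no part of the job. Leave any pink or yellow look-alike of the tin alone.

How it is judged:
By the outcome, as a careful person would: the job done as asked, in the order asked, and still so for the second after the job is handed in, with the robot touching nothing.
It also fails if it takes over 112 s, if anything falls off the work surface, if the arm or the gripper's body presses on something with over 40 N, if the wrist force passes 120 N, or if a joint passes its speed limit or range.

### The arm

A 6-joint arm with a two-finger parallel gripper is mounted at the origin on the work surface. World frame = base frame: x ahead of the robot, y to its left, z up, the work surface at z = 0. Lengths are in mm, angles in rad, forces in N, time in s.
With the tool pointing down it reaches from about 275 to 750 mm from the base axis. Payload 10.2 kg.
Tool frame: the origin (TCP) lies between the finger pads; the fingertips stand 11 mm ahead of it and the grasp point (between the pads) lies 8 mm behind it; z points along the fingers, y is the line along which they close (so a half turn about z gives the same grasp; the last joint's range is limited). The gripper opens to 85 mm and grips with 20 to 120 N. Pads are 22 mm wide; open, the fingers measure 114 mm over their backs; the gripper's body (76 mm by 85 mm) begins 54 mm behind the grasp point. The pads swing forward as they close: fully open they stand 13 mm farther back than shut.
Start: joints at [1.027, 0.313, 1.498, -0, 1.331, -0.223], TCP at [165.559, 498.218, 213.594] pointing down, gripper open.
Joint ranges: [-2.94, 2.94], [-0.97, 2.17], [0.19, 2.56], [-1.23, 4.37], [0.02, 3.11], [-2.88, 2.88]. Speed limits (rad/s): [2.39, 2.39, 3.01, 3.14, 3.14, 3.14].

### API

Orientations are given as a unit quaternion [w, x, y, z].
In Python, from rig import sense, eyes, finish_job gives the robot as it stands.
- The arm moves only by the shell command python3 -m jog 'ROWS' [FORCE]. ROWS is JSON, a list of rows, each a list of 7 numbers: the shift along the tool's x, y, z in m, then the turn, a rotation vector about the tool's x, y, z in rad, then the finger opening in m, from 0 to 0.0854. In form: [[dx, dy, dz, rx, ry, rz, gripper], ...]. A call has 1 to 5 rows; each row shifts and turns the commanded pose from where the row before left it, along the tool's axes as they then stand; what a row does not reach is not made up. A row lasts 1/10 s, in which the tool goes at most 50 mm and 8.59 degrees, less where a joint would pass 70% of its speed; a pose out of reach is approached as far as the arm can. A call is refused whole if a number of a shift passes 0.05 or a number of a turn 0.15, either way. A call with a gripper value outside its range is refused whole. The fingers move at their own pace and stop on an object; FORCE is the grip in N (left out, the last holds). Time passes only in rows, so rows that do not move let the fingers close. It gives the time, the measured TCP pose, the force, the opening and the grip force at its end, in the units of the state.
- sense(): the state, without advancing time (a new reading comes with each control period).
- eyes.capture(name): name is "side" or "top"; returns the picture (384x512x3 uint8, red, green, blue); there is no depth.
- eyes.calibration(name): a dict with "fx", "fy", "cx", "cy" (pixels), "dist" ([k1, k2, p1, p2, k3] as OpenCV has them; the pictures are not rectified), "cam_to_world" (4x4, takes a point from camera to world coordinates). Camera axes: x right, y down, z forward; pixel columns grow to the right and rows downward; lengths in mm; the calibration is good to about 2 mm. A picture is of the moment at which its call begins. calibration takes no time and is no camera call.
- finish_job(): hands the job in; it is judged then, once.
The state is a dict: "time_s": time; "joints": joint angles; "dq": joint speeds; "tau": joint torques, N m; "eef_pos": TCP position; "ee_rot": TCP orientation; "force": force on the tool from outside, world axes, zero at the start; "wrist_torque": the same for the moment, N m; "grip_width": opening from 0.0 (shut) to 1.0 (fully open); "grip_force": force on a finger pad.
Only numpy, scipy, OpenCV 4.12 (cv2) and the standard library are available. Lean on these libraries where they do the work, as an engineer would, in place of code of your own. Each camera call takes 0.05 s, during which the arm holds its last target. There are 200 camera calls.

## Working session

There is one attempt and no reset: what is moved stays moved. The work goes in short steps, Python scripts to look and compute and a shell command to move; the robot and the scene stay as the last step left them, time stands still between calls to the robot, and variables do not carry over. Pictures are saved under pics/ and viewed, at most 14 in all, crops included, and the job is handed in when it is done.

```bash
mkdir -p pics; ls; python3 - <<'E'
from rig import sense, eyes
import cv2,numpy as np
np.set_printoptions(precision=4,suppress=True)
print(sense())
for n in("side","top"):
    im=eyes.capture(n); cv2.imwrite(f"pics/{n}0.png",im[:,:,::-1]); c=eyes.calibration(n); print(n,{k:np.array(v) for k,v in c.items()})
E
```

```text
pics
{'time_s': 0.0, 'joints': array([ 1.0266,  0.3134,  1.4984,  0.    ,  1.331 , -0.2234]), 'dq': array([ 0.0007, -0.0021, -0.0017,  0.0009, -0.0001, -0.0026]), 'tau': array([ -0.0002, -41.2263, -25.9742,  -0.0002,   0.0041,   0.    ]), 'eef_pos': array([165.399 , 497.9683, 213.0335]), 'ee_rot': array([-0.0002,  0.1597,  0.9872, -0.0006]), 'force': array([ 0.6626,  1.1404, -0.2874]), 'wrist_torque': array([-0.03  , -0.0556,  0.0162]), 'grip_force': 0.0, 'grip_width': 1.0018146757496673}
side {'fx': array(427.4327), 'fy': array(427.4327), 'cx': array(247.0779), 'cy': array(194.9125), 'dist': array([-0.1212,  0.    ,  0.    ,  0.    ,  0.    ]), 'cam_to_world': array([[ -0.9518,  -0.1943,   0.2374, 346.8899],
       [ -0.3067,   0.5866,  -0.7496, 831.316 ],
       [  0.0064,  -0.7862,  -0.6179, 723.8213],
       [  0.    ,   0.    ,   0.    ,   1.    ]])}
top {'fx': array(454.9976), 'fy': array(454.9976), 'cx': array(259.7212), 'cy': array(189.139), 'dist': array([-0.0559,  0.    ,  0.    ,  0.    ,  0.    ]), 'cam_to_world': array([[  -0.0229,   -0.9958,    0.0886,  479.8018],
       [  -0.9997,    0.023 ,    0.0004,   17.6735],
       [  -0.0024,   -0.0885,   -0.9961, 1421.0655],
       [   0.    ,    0.    ,    0.    ,    1.    ]])}
```

View pics/side0.png

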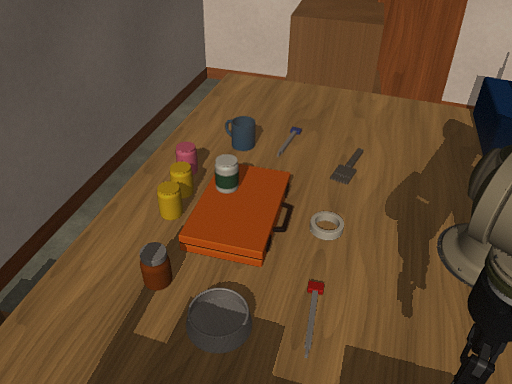

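View pics/top0.png

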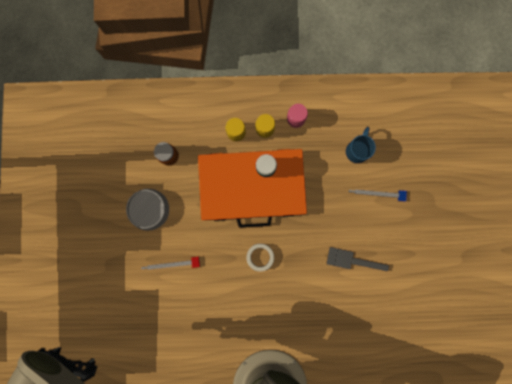

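The side view shows the case at about (240,213), the tin at (227,173) and the bowl at (219,320). The red peg is at (314,318), the blue peg at (290,141) and the scraper at (348,166). In the top view the case is at (252,185), the tin lid at (266,164) and the bowl at (148,209). The red peg is at (173,264), the blue peg at (381,195) and the scraper at (358,260).

```bash
cat > h.py <<'E'
import numpy as np, cv2
from rig import sense, eyes
np.set_printoptions(precision=1,suppress=True)
def cast(n,px,z):
    c=eyes.calibration(n); K=np.array([[c["fx"],0,c["cx"]],[0,c["fy"],c["cy"]],[0,0,1.]])
    u=cv2.undistortPoints(np.float64(px).reshape(-1,1,2),K,np.array(c["dist"],float)).reshape(-1,2)
    T=np.array(c["cam_to_world"]); d=np.c_[u,np.ones(len(u))]@T[:3,:3].T; o=T[:3,3]
    return (o+d*((z-o[2])/d[:,2])[:,None])[:,:2]
def mask(im,lo,hi,roi):
    hsv=cv2.cvtColor(im,cv2.COLOR_RGB2HSV); m=cv2.inRange(hsv,np.array(lo),np.array(hi))
    r=np.zeros_like(m); x0,y0,x1,y1=roi; r[y0:y1,x0:x1]=m[y0:y1,x0:x1]
    k,l,s,_=cv2.connectedComponentsWithStats(r)
    return (l==1+np.argmax(s[1:,4])) if k>1 else r>0
def pts(m): return np.argwhere(m)[:,::-1].astype(float)
def rect(p):  # centre, sides, long-axis angle (deg, in [-90,90))
    (cx,cy),(w,h),a=cv2.minAreaRect(np.float32(p)); 
    if w<h: w,h,a=h,w,a+90
    return np.array([cx,cy,w,h,(a+90)%180-90])
E
python3 - <<'E'
from h import *
for n in("side","top"):
    im=cv2.imread(f"pics/{n}0.png")[:,:,::-1].copy(); hsv=cv2.cvtColor(im,cv2.COLOR_RGB2HSV)
    P=dict(side=dict(case=(240,225),caseside=(225,248),tinlid=(227,160),label=(227,183),scr=(345,172),scrh=(356,157),red=(316,287),shaft=(312,320),blue=(297,130),bs=(287,143),bowlrim=(190,320),bowl=(219,325),tape=(316,226),wood=(350,260)),
      top=dict(case=(230,190),tinlid=(266,164),scr=(340,258),scrh=(375,265),red=(196,262),shaft=(175,265),blue=(403,196),bs=(375,193),bowl=(148,209),wood=(300,240)))[n]
    print(n,{k:tuple(int(t) for t in hsv[v[1],v[0]]) for k,v in P.items()})
    m=mask(im,(3,200,60),(14,255,255),(170,120,320,270))
    print("case",rect(cast(n,pts(m),50)))
    if n=="top":
        print(m.sum()); 
ims=[cv2.imread(f"pics/{n}0.png") for n in("side","top")]
a=cv2.resize(ims[0][110:370,130:370],None,fx=2.2,fy=2.2,interpolation=cv2.INTER_CUBIC); cv2.imwrite("pics/s0z.png",a)
E
```

```text
side {'case': (11, 233, 142), 'caseside': (10, 227, 163), 'tinlid': (18, 48, 132), 'label': (58, 85, 57), 'scr': (20, 62, 62), 'scrh': (15, 68, 60), 'red': (2, 234, 110), 'shaft': (11, 38, 95), 'blue': (120, 113, 77), 'bs': (12, 55, 83), 'bowlrim': (20, 41, 56), 'bowl': (11, 33, 61), 'tape': (19, 51, 134), 'wood': (16, 145, 118)}
case [612.6  63.1 359.  206.9 -87.9]
top {'case': (11, 228, 186), 'tinlid': (23, 35, 180), 'scr': (26, 28, 74), 'scrh': (20, 32, 72), 'red': (1, 225, 152), 'shaft': (17, 53, 135), 'blue': (109, 216, 104), 'bs': (19, 35, 124), 'bowl': (18, 30, 84), 'wood': (17, 148, 157)}
case [618.5  42.3 319.  202.3 -87.9]
6458
```

View pics/s0z.png

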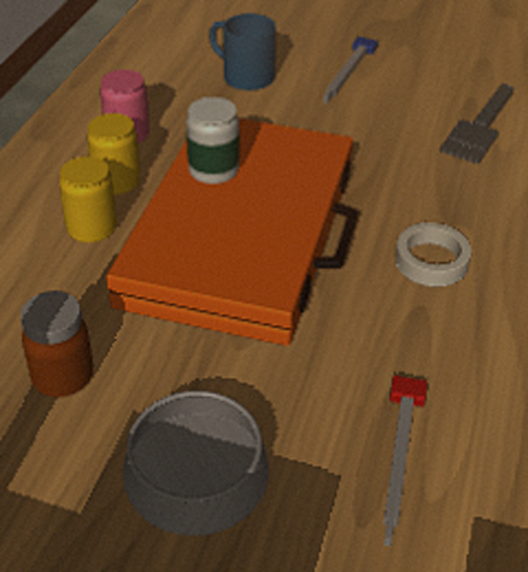

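The crop confirms the layout: the tin is at the far right of the lid, its lower body label green, and the red peg's head points at the case (pixels (315,287) in the full picture). Next I'll measure everything in both views.

```bash
cat > meas.py <<'E'
from h import *
def prin(p): # centroid & principal axis + extents along/across
    c=p.mean(0); w,v=np.linalg.eigh(np.cov((p-c).T)); a=v[:,1]; q=(p-c)@np.c_[a,[-a[1],a[0]]]
    return c,a,q
if __name__=="__main__":
    R=dict(side=dict(scr=(325,140,370,190),pr=(295,275,335,365),pb=(270,120,305,160),bowl=(180,280,258,355)),
       top=dict(scr=(320,240,400,280),pr=(140,250,208,275),pb=(345,183,415,206),bowl=(120,183,175,235)))
    for n in("side","top"):
        im=cv2.imread(f"pics/{n}0.png")[:,:,::-1].copy()
        for k,r in R[n].items():
            m=mask(im,(0,0,0),(179,100,255),r)
            if k=="pr": m|=mask(im,(0,200,90),(4,255,255),r)
            if k=="pb": m|=mask(im,(95,60,40),(130,255,255),r)
            z={"scr":11,"pr":9,"pb":9,"bowl":44}[k]
            p=cast(n,pts(m),z); rr=rect(p); print(n,k,m.sum(),"rect",rr, "px",pts(m).min(0),pts(m).max(0))
            if k[0]=="p":
                h=mask(im,*( ((0,200,90),(4,255,255)) if k=="pr" else ((95,60,40),(130,255,255))),r); print("   head",cast(n,pts(h),11).mean(0), "rest",np.percentile(p,[0,100],0).ravel())
        # tin lid
        m=mask(im,(0,0,90),(179,90,255),(250,150,282,178) if n=="top" else (212,150,242,170))
        p=cast(n,pts(m),135); print(n,"lid",m.sum(),rect(p),cv2.minEnclosingCircle(np.float32(p)))
    print("corners side",cast("side",[[290,172.7],[182.3,236.8],[262,252],[225,165]],50))
E
python3 meas.py
```

```text
side scr 437 rect [ 373.8 -275.7  202.5   54.4   77.4] px [330. 148.] [362. 183.]
side pr 551 rect [379.5 300.4 187.   32.6 -86. ] px [304. 281.] [323. 357.]
   head [385.  223.1] rest [365.6 206.  401.6 393.6]
side pb 187 rect [ 578.  -347.1  197.6   36.8   88.5] px [277. 127.] [300. 156.]
   head [ 574.9 -423.8] rest [ 558.1 -445.9  597.9 -248.7]
side bowl 3493 rect [544.  383.2 150.9 122.7 -66.2] px [186. 287.] [251. 353.]
side lid 317 [664.1   5.2  66.9  55.  -71.7] ((662.0409545898438, 7.894484996795654), 38.69453811645508)
top scr 637 rect [ 375.  -279.1  189.9   52.9   77.3] px [327. 248.] [388. 270.]
top pr 263 rect [382.8 300.2 174.8  28.2 -87.6] px [142. 257.] [198. 269.]
   head [386.1 221.6] rest [366.  213.3 400.  387.1]
top pb 313 rect [ 576.9 -351.   182.5   34.5   88.7] px [349. 190.] [407. 201.]
   head [ 575.  -425.8] rest [ 557.7 -442.4  596.2 -260.1]
top bowl 1405 rect [549.8 362.3 129.1 121.7  88.8] px [126. 189.] [168. 229.]
top lid 324 [664.4   0.1  54.7  54.2  -1.3] ((663.9473876953125, 0.8891552686691284), 29.873638153076172)
corners side [[ 524.3 -116.8]
 [ 698.3  206.9]
 [ 512.9  195.9]
 [ 706.1  -95.7]]
```

```bash
cat > d.py <<'E'
# how far to go: python3 d.py x y z xang_deg -> shift in tool axes (mm, tool as it stands) and turn about tool z (rad)
import sys; from h import *
from scipy.spatial.transform import Rotation as R
s=sense(); w,x,y,z=s["ee_rot"]; r=R.from_quat([x,y,z,w]); t=np.array([float(v) for v in sys.argv[1:4]]); 
X=r.as_matrix(); a=np.degrees(np.arctan2(X[1,0],X[0,0])); g=float(sys.argv[4])
print("t %.1f pos"%s["time_s"],s["eef_pos"],"xang %.1f"%a,"shift",X.T@(t-s["eef_pos"]),"rz %.3f"%-np.radians((g-a+180)%360-180),"F",np.array(s["force"]),"grip %.2f %.0f"%(s["grip_width"],s["grip_force"]),"q",np.round(s["joints"],2),"tilt",X[:2,2]*100)
E
python3 - <<'E'
from h import *
im=cv2.imread("pics/side0.png")[:,:,::-1].copy()
z=lambda p:[(a/2.2+130,b/2.2+110) for a,b in p]
print("tin lid centre",cast("side",z([(213,110)]),135),"tin base front/left/right",cast("side",z([(213,181)]),50), "bowl rim centre side",cast("side",z([(195,440),(127,440),(264,440),(195,394)]),44))
E
python3 d.py 664 1 250 180
```

```text
tin lid centre [[664.1  -1. ]] tin base front/left/right [[658.6  19.8]] bowl rim centre side [[549.9 366. ]
 [606.6 385.1]
 [492.5 347. ]
 [568.2 317.7]]
t 0.1 pos [165.5 498.  213.1] xang 161.6 shift [-629.8 -314.4  -36.7] rz -0.321 F [-0.5  0.1 -0.1] grip 1.00 0 q [ 1.   0.3  1.5  0.   1.3 -0.2] tilt [-0.1 -0.1]
```

Both views agree to about 2–5 mm: the tin is near (664,0), the bowl near (551,370) and the case near (618.5,42) at 2.1°. Sizes match what's given, so I'll go to the tin.

```bash
python3 -m jog '[[-0.042,-0.021,0,0,0,0,0.0854],[-0.042,-0.021,0,0,0,0,0.0854],[-0.042,-0.021,0,0,0,0,0.0854],[-0.042,-0.021,0,0,0,0,0.0854],[-0.042,-0.021,0,0,0,0,0.0854]]' 30 
python3 -m jog '[[-0.042,-0.021,0,0,0,0,0.0854],[-0.042,-0.021,0,0,0,0,0.0854],[-0.042,-0.021,0,0,0,0,0.0854],[-0.042,-0.021,0,0,0,0,0.0854],[-0.042,-0.021,0,0,0,0,0.0854]]'
python3 -m jog '[[-0.042,-0.021,0,0,0,0,0.0854],[-0.042,-0.021,0,0,0,0,0.0854],[-0.042,-0.021,0,0,0,0,0.0854],[-0.042,-0.021,0,0,0,0,0.0854],[-0.01,0,0,0,0,0,0.0854]]'
python3 d.py 664 0 118 161.6
```

```text
time_s: 0.6
eef_pos: [332.6, 330.8, 213.5]
ee_rot: [-0.0, 0.16, 0.987, -0.0]
force: [0.4, 1.3, -0.0]
grip_width: 0.998
grip_force: 0.0
time_s: 1.1
eef_pos: [498.9, 164.8, 213.4]
ee_rot: [-0.0, 0.16, 0.987, 0.0]
force: [1.3, 1.2, -0.2]
grip_width: 0.998
grip_force: 0.0
time_s: 1.6
eef_pos: [642.1, 26.5, 212.1]
ee_rot: [-0.001, 0.162, 0.987, -0.0]
force: [0.9, 0.8, -0.7]
grip_width: 1.001
grip_force: 0.0
t 1.6 pos [642.1  26.5 212.1] xang 161.4 shift [-29.3 -18.1  94. ] rz -0.004 F [ 0.9  0.8 -0.7] grip 1.00 0 q [-0.1  0.6  1.1 -0.   1.5 -1.4] tilt [-0.1 -0.1]
```

```bash
python3 -m jog '[[-0.03,-0.018,0,0,0,0,0.0854],[0,0,0,0,0,0,0.0854],[0,0,0.03,0,0,0,0.0854],[0,0,0.03,0,0,0,0.0854],[0,0,0.034,0,0,0,0.0854]]' >/dev/null
python3 -m jog '[[0,0,0,0,0,0,0.0854],[0,0,0,0,0,0,0.05],[0,0,0,0,0,0,0.05],[0,0,0,0,0,0,0.05],[0,0,0,0,0,0,0.05]]' 30
python3 -m jog '[[0,0,0,0,0,0,0.05],[0,0,0,0,0,0,0.05]]'
python3 d.py 664 0 118 161.6
```

```text
time_s: 2.6
eef_pos: [663.5, 4.1, 120.8]
ee_rot: [0.001, 0.16, 0.987, -0.0]
force: [0.2, -0.1, 0.6]
grip_width: 0.584
grip_force: 0.0
time_s: 2.8
eef_pos: [663.2, 4.1, 119.8]
ee_rot: [0.0, 0.16, 0.987, 0.0]
force: [-0.4, -0.8, -0.4]
grip_width: 0.59
grip_force: 0.0
t 2.8 pos [663.2   4.1 119.8] xang 161.6 shift [-2.1 -3.6  1.8] rz 0.000 F [-0.4 -0.8 -0.4] grip 0.59 0 q [-0.2  0.7  1.1  0.   1.3 -1.4] tilt [ 0. -0.]
```

The fingers closed to 50 mm with no grip force, so I'll look.

```bash
python3 - <<'E'
from h import *
a=eyes.capture("side")[100:240,160:320]; b=eyes.capture("top")[120:220,190:350]
a=cv2.resize(a,(480,420),interpolation=2); b=cv2.resize(b,(320,200),interpolation=2)
o=np.zeros((420,800,3),np.uint8); o[:,:480]=a; o[:200,480:]=b; cv2.imwrite("pics/g1.png",o[:,:,::-1])
E
```

```text
(no output)
```

View pics/g1.png

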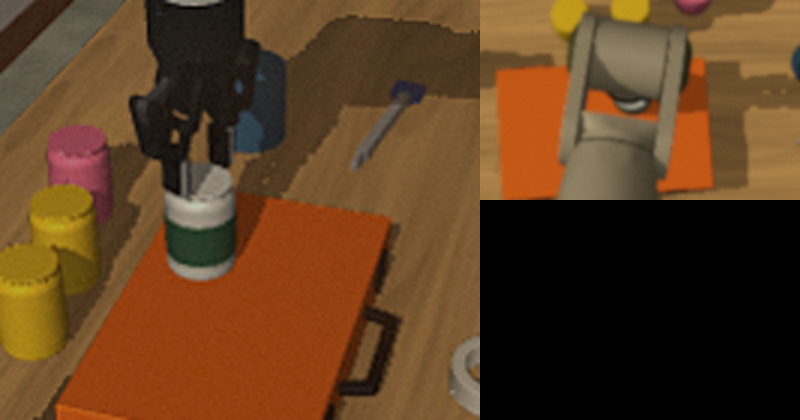

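```bash
python3 - <<'E'
from h import *
def proj(n,P):
    c=eyes.calibration(n); T=np.linalg.inv(np.array(c["cam_to_world"])); K=np.array([[c["fx"],0,c["cx"]],[0,c["fy"],c["cy"]],[0,0,1.]])
    r,_=cv2.Rodrigues(T[:3,:3]); return cv2.projectPoints(np.float64(P).reshape(-1,1,3),r,T[:3,3],K,np.array(c["dist"],float))[0].reshape(-1,2)
f=lambda o,z:[663.2+.315*o,4.1+.949*o,z]
P=[f(27,109),f(27,122),f(27,135),f(-27,109),f(-27,135),f(27,150),[664,0,135]]
print((proj("side",P)-[160,100])*3)
E
```

```text
[[179.8 224.3]
 [179.3 211.3]
 [178.8 198.2]
 [219.8 194.8]
 [219.4 169.1]
 [178.2 182.8]
 [200.2 180.7]]
```

Going by the picture, the tips sit near z 137, just above the tin's lid, higher than the tool data suggests. I'll reopen, centre, go lower and close again.

```bash
python3 -m jog '[[-0.002,-0.004,0,0,0,0,0.0854],[0,0,0,0,0,0,0.0854],[0,0,0,0,0,0,0.0854],[0,0,0,0,0,0,0.0854],[0,0,0.01,0,0,0,0.0854]]' >/dev/null
python3 -m jog '[[0,0,0.01,0,0,0,0.0854],[0,0,0,0,0,0,0.0854],[0,0,0,0,0,0,0.05],[0,0,0,0,0,0,0.05],[0,0,0,0,0,0,0.05]]' 30
python3 -m jog '[[0,0,0,0,0,0,0.05],[0,0,0,0,0,0,0.05]]'
python3 d.py 664 0 118 161.6
python3 - <<'E'
from h import *
a=eyes.capture("side")[120:200,190:280]
cv2.imwrite("pics/g2.png",cv2.resize(a,(540,480),interpolation=2)[:,:,::-1])
E
```

```text
time_s: 3.9
eef_pos: [664.2, -0.5, 100.4]
ee_rot: [0.001, 0.16, 0.987, -0.0]
force: [-0.0, -0.3, 2.9]
grip_width: 0.654
grip_force: 31.4
time_s: 4.1
eef_pos: [664.1, -0.5, 100.4]
ee_rot: [0.001, 0.16, 0.987, -0.0]
force: [-0.2, -0.9, 5.1]
grip_width: 0.658
grip_force: 32.0
t 4.1 pos [664.1  -0.5 100.4] xang 161.6 shift [  0.3   0.4 -17.6] rz 0.000 F [-0.2 -0.9  5.1] grip 0.66 32 q [-0.2  0.7  1.2 -0.   1.3 -1.4] tilt [ 0.1 -0. ]
```

View pics/g2.png

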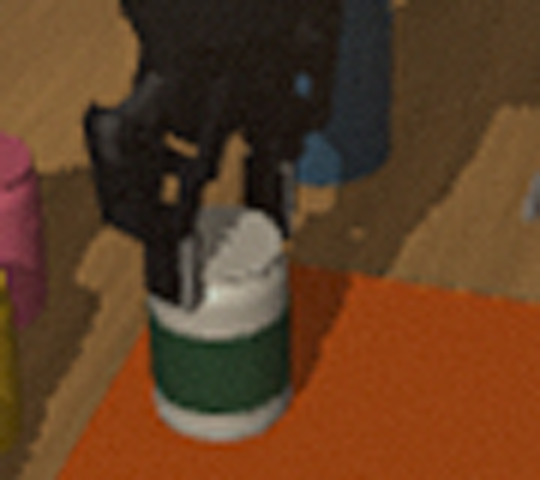

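The tin is now held (opening 56 mm, grip 32 N). Lift it and carry it to the bowl.

```bash
python3 -m jog '[[0,0,-0.02,0,0,0,0.05],[0,0,-0.03,0,0,0,0.05],[0,0,-0.03,0,0,0,0.05],[0,0,-0.03,0,0,0,0.05],[0.0112,0.0158,-0.01,0,0,0,0.05]]'
python3 -m jog '[[0.0224,0.0316,0,0,0,0,0.05],[0.0224,0.0316,0,0,0,0,0.05],[0.0224,0.0316,0,0,0,0,0.05],[0.0224,0.0316,0,0,0,0,0.05],[0.0224,0.0316,0,0,0,0,0.05]]' >/dev/null
python3 -m jog '[[0.0224,0.0316,0,0,0,0,0.05],[0.0224,0.0316,0,0,0,0,0.05],[0.0224,0.0316,0,0,0,0,0.05],[0.0224,0.0316,0,0,0,0,0.05],[0.0112,0.0158,0,0,0,0,0.05]]' >/dev/null
python3 -m jog '[[0,0,0,0,0,0,0.05],[0,0,0,0,0,0,0.05]]'
python3 d.py 551 370 54.4 161.6
python3 - <<'E'
from h import *
o=np.zeros((480,800,3),np.uint8)
a=eyes.capture("side")[240:384,140:300]; o[:432,:480]=cv2.resize(a,(480,432),interpolation=2)
b=eyes.capture("top")[160:260,100:200]; o[:320,480:]=cv2.resize(b,(320,320),interpolation=2)
cv2.imwrite("pics/b1.png",o[:,:,::-1])
E
```

```text
time_s: 4.65
eef_pos: [659.0, 16.9, 222.0]
ee_rot: [0.002, 0.161, 0.987, -0.0]
force: [-0.5, 0.0, -2.2]
grip_width: 0.662
grip_force: 32.1
time_s: 5.85
eef_pos: [550.6, 369.9, 218.8]
ee_rot: [-0.0, 0.16, 0.987, -0.001]
force: [-0.7, -0.2, -2.9]
grip_width: 0.654
grip_force: 32.1
t 5.8 pos [550.6 369.9 218.8] xang 161.6 shift [ -0.4   0.5 164.4] rz 0.001 F [-0.7 -0.2 -2.9] grip 0.65 32 q [ 0.4  0.6  1.  -0.   1.5 -0.8] tilt [-0.1 -0.1]
```

View pics/b1.png

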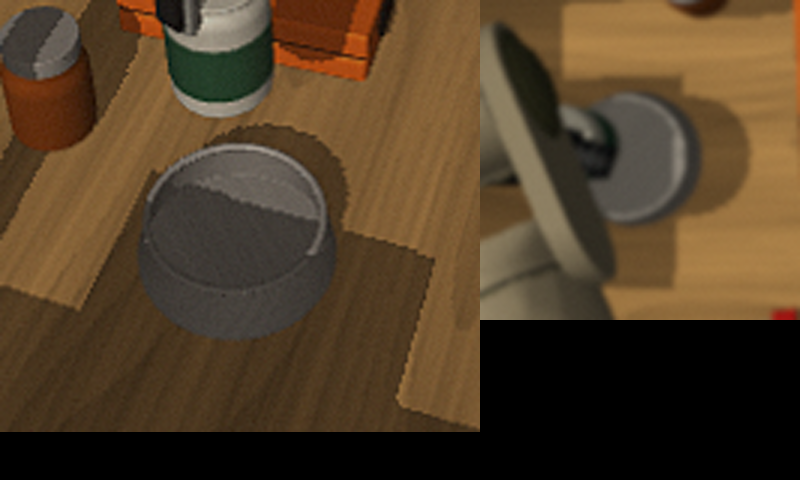

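The tin hangs upright at (219,60) in the left panel. The bowl rim is clear there: left (146,215), right (327,215), top (235,143), bottom (235,291). I'll fit a circle to those rim points.

```bash
python3 - <<'E'
from h import *
from scipy.optimize import least_squares as L
p=np.array([(235,143),(145,215),(328,215),(235,291),(175,163),(298,165)],float)/3+[140,240]
q=cast("side",p,43); f=lambda v:np.hypot(q[:,0]-v[0],q[:,1]-v[1])-v[2]
r=L(f,[550,370,58]); print(q,r.x,r.fun)
p=np.array([(237,338),(138,240),(335,240)],float)/3+[140,240]; print(cast("side",p,0))
E
```

```text
[[570.4 313.6]
 [604.2 387.7]
 [492.7 350.5]
 [529.4 422.3]
 [602.3 342.4]
 [524.  318. ]] [549.6 368.3  58.1] [ 0.3 -0.2  1.5 -0.5  0.6 -1.7]
[[527.5 428.4]
 [616.7 380. ]
 [491.2 338.2]]
```

Rim radius fits at 58.1 mm, centred at (549.6,368.3), so lower the tin here.

```bash
python3 -m jog '[[0,-0.001,0.03,0,0,0,0.05],[0,0,0.04,0,0,0,0.05],[0,0,0.04,0,0,0,0.05],[0,0,0.03,0,0,0,0.05],[0,0,0.012,0,0,0,0.05]]' >/dev/null
python3 -m jog '[[0,0,0.006,0,0,0,0.05],[0,0,0.003,0,0,0,0.05],[0,0,0,0,0,0,0.05]]'
python3 d.py 550 369 54.4 161.6
```

```text
time_s: 6.75
eef_pos: [551.2, 369.3, 59.8]
ee_rot: [0.001, 0.16, 0.987, 0.001]
force: [0.7, -0.0, -2.0]
grip_width: 0.655
grip_force: 32.4
t 6.8 pos [551.2 369.3  59.8] xang 161.6 shift [ 1.1 -0.7  5.4] rz 0.000 F [ 0.7 -0.  -2. ] grip 0.66 32 q [ 0.4  0.8  1.2 -0.   1.2 -0.8] tilt [0.2 0.1]
```

```bash
python3 -m jog '[[0.001,0,0.002,0,0,0,0.05],[0,0,0.002,0,0,0,0.05],[0,0,0,0,0,0,0.05]]'
python3 -m jog '[[0,0,0.002,0,0,0,0.05],[0,0,0,0,0,0,0.05],[0,0,0,0,0,0,0.05]]'
```

```text
time_s: 7.05
eef_pos: [549.5, 369.6, 54.7]
ee_rot: [0.0, 0.16, 0.987, 0.0]
force: [-0.0, 0.0, -1.8]
grip_width: 0.654
grip_force: 32.4
time_s: 7.35
eef_pos: [550.2, 369.6, 54.5]
ee_rot: [0.001, 0.16, 0.987, 0.0]
force: [-3.1, -2.3, 8.2]
grip_width: 0.655
grip_force: 34.6
```

The tin touched down at z 54.5 as expected. Release and lift, turning toward the scraper.

```bash
python3 -m jog '[[0,0,0,0,0,0,0.06],[0,0,0,0,0,0,0.075],[0,0,0,0,0,0,0.075],[0,0,-0.015,0,0,0,0.075],[0,0,-0.03,0,0,0,0.075]]' 
python3 -m jog '[[0,0,-0.04,0,0,0,0.05],[0,0,-0.04,0,0,0,0.05],[0,0,-0.03,0,0,0.147,0.05],[0,0,0,0,0,0.147,0.05],[0,0,0,0,0,0.147,0.05]]' >/dev/null
python3 -m jog '[[0,0,0,0,0,0.147,0.05],[0,0,0,0,0,0.147,0.05],[0,0,0,0,0,0.147,0.05],[0,0,0,0,0,0.147,0.05],[0,0,0,0,0,0.147,0.05]]' >/dev/null
python3 -m jog '[[0,0,0,0,0,0.147,0.05],[0,0,0,0,0,0.147,0.05],[0,0,0,0,0,0,0.05]]' >/dev/null
python3 d.py 373.9 -282.9 150 77.3
```

```text
time_s: 7.85
eef_pos: [548.6, 369.1, 96.8]
ee_rot: [-0.002, 0.16, 0.987, -0.001]
force: [-0.1, -0.1, -0.3]
grip_width: 0.884
grip_force: 0.0
t 9.2 pos [549.6 369.6 208.7] xang 77.3 shift [-675.2  -28.3   58.2] rz 0.000 F [0.  0.4 0. ] grip 0.59 0 q [0.4 0.6 1.  0.  1.5 0.6] tilt [0.1 0. ]
```

```bash
python3 -m jog '[[-0.045,-0.0019,0,0,0,0,0.05],[-0.045,-0.0019,0,0,0,0,0.05],[-0.045,-0.0019,0,0,0,0,0.05],[-0.045,-0.0019,0,0,0,0,0.05],[-0.045,-0.0019,0,0,0,0,0.05]]' >/dev/null
python3 -m jog '[[-0.045,-0.0019,0,0,0,0,0.05],[-0.045,-0.0019,0,0,0,0,0.05],[-0.045,-0.0019,0,0,0,0,0.05],[-0.045,-0.0019,0,0,0,0,0.05],[-0.045,-0.0019,0,0,0,0,0.05]]' >/dev/null
python3 -m jog '[[-0.045,-0.0019,0,0,0,0,0.05],[-0.045,-0.0019,0.015,0,0,0,0.05],[-0.045,-0.0019,0.015,0,0,0,0.05],[-0.045,-0.0019,0.015,0,0,0,0.05],[-0.045,-0.0019,0.015,0,0,0,0.05]]' >/dev/null
python3 -m jog '[[0,0,0,0,0,0,0.05],[0,0,0,0,0,0,0.05]]'
python3 d.py 373.9 -282.9 25 77.3
python3 - <<'E'
from h import *
im=eyes.capture("side"); top=eyes.capture("top")
cv2.imwrite("pics/t1.png",top[:,:,::-1]);cv2.imwrite("pics/s1.png",im[:,:,::-1])
o=np.zeros((480,800,3),np.uint8)
o[:480,:480]=cv2.resize(im[90:210,300:420],(480,480),interpolation=2)
o[:320,480:]=cv2.resize(im[260:360,170:270],(320,320),interpolation=2)
cv2.imwrite("pics/c1.png",o[:,:,::-1])
E
```

```text
time_s: 10.85
eef_pos: [374.2, -283.4, 147.8]
ee_rot: [-0.0, 0.78, 0.626, 0.0]
force: [0.1, -0.2, 0.3]
grip_width: 0.589
grip_force: 0.0
t 10.8 pos [ 374.2 -283.4  147.8] xang 77.5 shift [  0.4  -0.4 122.8] rz 0.003 F [ 0.1 -0.2  0.3] grip 0.59 0 q [-0.9  0.3  1.8  0.   1.1 -0.7] tilt [0. 0.]
```

View pics/c1.png

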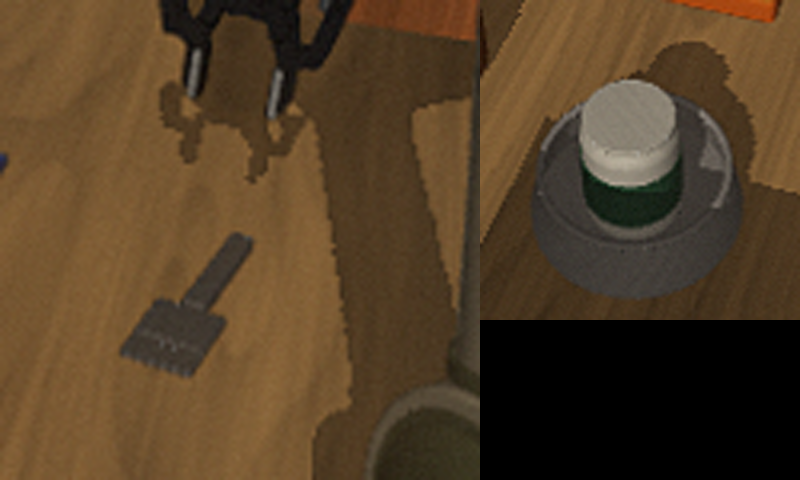

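The tin stands upright in the middle of the bowl (right panel, centre (630,165)). In the left panel the fingertips are at (195,97) and (273,117), with the scraper below at (185,310). I'll work out the real tip height from those.

```bash
python3 - <<'E'
from h import *
for px,s in(((195,97),1),((273,117),-1)):
    p=[[px[0]/4+300,px[1]/4+90]]
    for z in (137,150,163,176): 
        q=cast("side",p,z)[0]-[374.2,-283.4]; print(z,"along y %.1f along x %.1f"%(q@[.976,-.216],q@[.216,.976]))
im=cv2.imread("pics/s1.png")[:,:,::-1].copy(); m=mask(im,(0,0,0),(179,100,255),(325,140,370,190)); print(rect(cast("side",pts(m),8)))
E
```

```text
137 along y 42.7 along x -54.5
150 along y 35.8 along x -29.3
163 along y 28.9 along x -4.1
176 along y 22.1 along x 21.0
137 along y -17.4 along x -55.6
150 along y -22.9 along x -30.4
163 along y -28.5 along x -5.2
176 along y -34.0 along x 20.0
[ 374.2 -280.4  203.3   55.2   77.4]
```

The tips really sit about 17 mm behind the reported TCP at this opening, and are symmetric about it. I'll descend by feel.

```bash
python3 -m jog '[[0,0,0.04,0,0,0,0.038],[0,0,0.04,0,0,0,0.038],[0,0,0.03,0,0,0,0.038],[0,0,0.008,0,0,0,0.038],[0,0,0,0,0,0,0.038]]' 
python3 -m jog '[[0,0,0.006,0,0,0,0.038],[0,0,0,0,0,0,0.038]]'
python3 - <<'E'
from h import *
print(sense()["eef_pos"],sense()["force"])
im=eyes.capture("side")
cv2.imwrite("pics/c2.png",cv2.resize(im[120:200,310:400],(720,640)[:2],interpolation=2)[:590,:,::-1])
E
```

```text
time_s: 11.45
eef_pos: [374.9, -282.3, 29.9]
ee_rot: [-0.0, 0.78, 0.626, 0.0]
force: [0.2, -0.3, 0.4]
grip_width: 0.443
grip_force: 0.0
time_s: 11.65
eef_pos: [375.0, -283.2, 24.4]
ee_rot: [0.001, 0.78, 0.625, 0.0]
force: [-0.1, 0.3, 0.2]
grip_width: 0.442
grip_force: 0.0
[ 375.  -283.2   24.4] [-0.1  0.3  0.2]
```

View pics/c2.png

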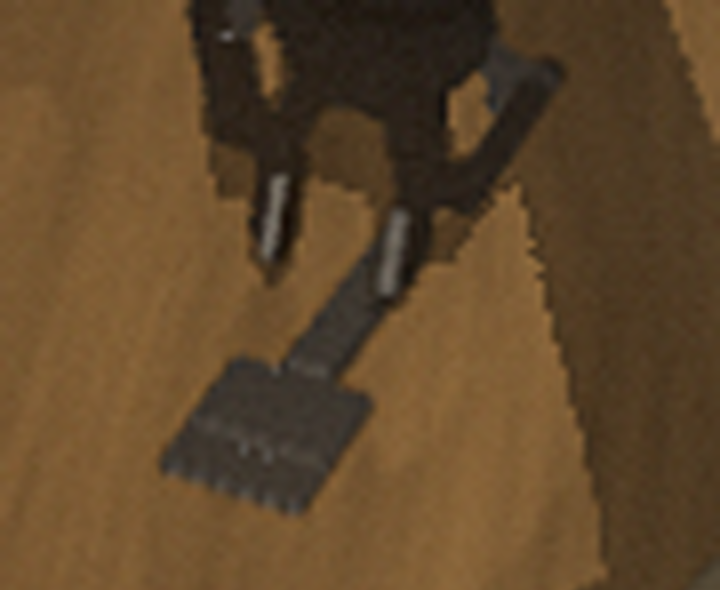

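The fingers straddle the handle line and are still well above it, with tips at (272,275) and (390,300). Continue down in small steps.

```bash
python3 -m jog '[[0,0,0.01,0,0,0,0.038],[0,0,0,0,0,0,0.038]]' | grep -E "pos|force"
python3 -m jog '[[0,0,0.008,0,0,0,0.038],[0,0,0,0,0,0,0.038]]'| grep -E "pos|force"
python3 -m jog '[[0,0,0.005,0,0,0,0.038],[0,0,0,0,0,0,0.038]]'| grep -E "pos|force"
python3 -m jog '[[0,0,0.002,0,0,0,0.038],[0,0,0,0,0,0,0.038]]'| grep -E "pos|force"
```

```text
eef_pos: [374.1, -282.6, 12.8]
force: [-1.4, -0.3, 0.1]
grip_force: 0.0
eef_pos: [374.1, -282.5, 4.7]
force: [0.0, 0.6, -0.4]
grip_force: 0.0
eef_pos: [374.3, -282.7, 0.1]
force: [0.1, -0.0, 0.2]
grip_force: 0.0
eef_pos: [374.4, -282.9, -1.5]
force: [-0.1, 0.3, 0.1]
grip_force: 0.0
```

```bash
for i in 1; do python3 -m jog '[[0,0,0.003,0,0,0,0.038],[0,0,0,0,0,0,0.038]]'| grep -E "pos|^force"
python3 -m jog '[[0,0,0.003,0,0,0,0.038],[0,0,0,0,0,0,0.038]]'| grep -E "pos|^force"; done
python3 -c "
from h import *
im=eyes.capture('side')
cv2.imwrite('pics/c3.png',cv2.resize(im[130:200,320:390],(490,490),interpolation=2)[:,:,::-1])"
```

```text
eef_pos: [374.4, -282.8, -4.7]
force: [0.6, -0.8, 0.3]
eef_pos: [374.3, -282.8, -7.7]
force: [-0.4, 0.7, 1.1]
```

View pics/c3.png

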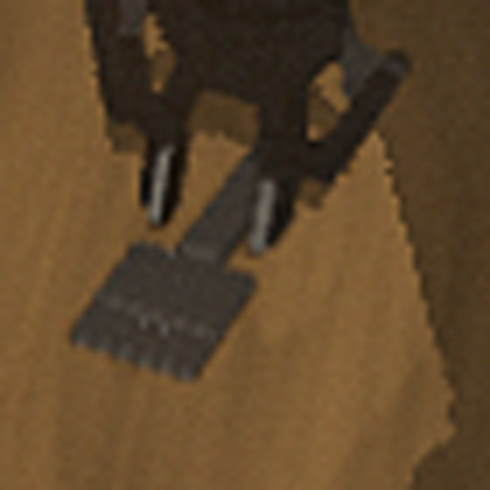

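The fingers straddle the handle just behind the blade, with tips at (155,222) and (262,250) near the bench. Close.

```bash
python3 -m jog '[[0,0,0,0,0,0,0.01],[0,0,0,0,0,0,0.01],[0,0,0,0,0,0,0.01],[0,0,0,0,0,0,0.01],[0,0,0,0,0,0,0.01]]' 40
python3 -m jog '[[0,0,-0.01,0,0,0,0.01],[0,0,-0.03,0,0,0,0.01],[0,0,-0.04,0,0,0,0.01],[0,0,-0.04,0,0,0,0.01],[0,0,0,0,0,0,0.01]]'
python3 d.py 613.5 42.1 110 2.1
```

```text
time_s: 13.45
eef_pos: [374.5, -283.0, -7.2]
ee_rot: [0.0, 0.78, 0.625, 0.0]
force: [-1.3, 0.4, 4.8]
grip_width: 0.212
grip_force: 39.4
time_s: 13.95
eef_pos: [376.1, -284.8, 117.5]
ee_rot: [0.005, 0.78, 0.625, -0.0]
force: [-0.5, -0.2, -0.4]
grip_width: 0.209
grip_force: 39.3
t 13.9 pos [ 376.1 -284.8  117.5] xang 77.4 shift [370.8 160.4   6.5] rz 1.314 F [-0.5 -0.2 -0.4] grip 0.21 39 q [-0.9  0.3  1.8 -0.   1.  -0.7] tilt [ 0.6 -0.7]
```

```bash
python3 -c "
from h import *
im=eyes.capture('side');t=eyes.capture('top')
o=np.zeros((480,800,3),np.uint8); o[:,:480]=cv2.resize(im[80:200,300:420],(480,480),interpolation=2); o[:320,480:]=cv2.resize(t[210:310,310:410],(320,320),interpolation=2)
cv2.imwrite('pics/c4.png',o[:,:,::-1])"
```

```text
(no output)
```

View pics/c4.png

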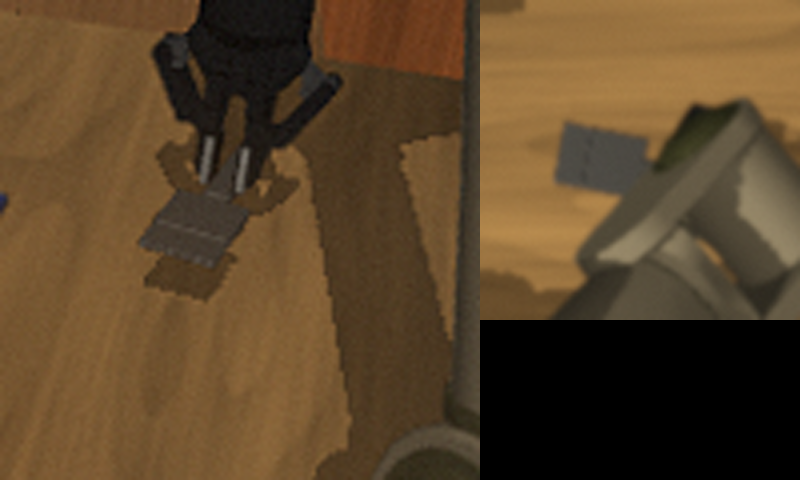

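The scraper is held level just behind the blade, so turn it and carry it to the case.

```bash
python3 -m jog '[[0,0,-0.006,0,0,0.146,0.01],[0,0,0,0,0,0.146,0.01],[0,0,0,0,0,0.146,0.01],[0,0,0,0,0,0.146,0.01],[0,0,0,0,0,0.146,0.01]]' >/dev/null
python3 -m jog '[[0,0,0,0,0,0.146,0.01],[0,0,0,0,0,0.146,0.01],[0,0,0,0,0,0.146,0.01],[0,0,0,0,0,0.146,0.01],[0,0,0,0,0,0,0.01]]' >/dev/null
python3 -m jog '[[0.0279,-0.0353,0,0,0,0,0.01],[0.0279,-0.0353,0,0,0,0,0.01],[0.0279,-0.0353,0,0,0,0,0.01],[0.0279,-0.0353,0,0,0,0,0.01],[0.0279,-0.0353,0,0,0,0,0.01]]' >/dev/null
python3 -m jog '[[0.0279,-0.0353,0,0,0,0,0.01],[0.0279,-0.0353,0,0,0,0,0.01],[0.0279,-0.0353,0,0,0,0,0.01],[0.0279,-0.0353,0,0,0,0,0.01],[0,0,0,0,0,0,0.01]]' >/dev/null
python3 -m jog '[[0,0,0,0,0,0,0.01]]' >/dev/null
python3 d.py 615.2 42.2 44 2.1
```

```text
t 16.1 pos [613.2  44.3 117.1] xang 2.4 shift [ 2.1  2.2 73.1] rz 0.005 F [-0.2 -0.2 -0.8] grip 0.21 39 q [-0.1  0.6  1.3 -0.   1.2  1.4] tilt [-0.2  0. ]
```

```bash
python3 -m jog '[[0.002,0.002,0.02,0,0,0.005,0.01],[0,0,0.03,0,0,0,0.01],[0,0,0.017,0,0,0,0.01],[0,0,0,0,0,0,0.01]]' >/dev/null
python3 d.py 615.2 42.2 44 2.1
python3 -m jog '[[0,0,0.003,0,0,0,0.01],[0,0,0,0,0,0,0.01],[0,0,0,0,0,0,0.01]]'
python3 -m jog '[[0,0,0.002,0,0,0,0.01],[0,0,0,0,0,0,0.01],[0,0,0,0,0,0,0.01]]'
python3 d.py 615.2 42.2 43 2.1
```

```text
t 16.6 pos [613.6  40.8  48.9] xang 1.8 shift [ 1.7 -1.4  4.9] rz -0.005 F [-0.2  0.9  0. ] grip 0.21 39 q [-0.1  0.7  1.4 -0.   1.1  1.4] tilt [-0.6  0.1]
time_s: 16.85
eef_pos: [616.2, 41.6, 49.6]
ee_rot: [0.0, 1.0, 0.016, 0.001]
force: [-0.2, -0.0, -0.9]
grip_width: 0.21
grip_force: 39.4
time_s: 17.15
eef_pos: [615.8, 41.9, 46.7]
ee_rot: [0.0, 1.0, 0.016, 0.0]
force: [1.1, -0.1, -0.5]
grip_width: 0.214
grip_force: 39.4
t 17.1 pos [615.8  41.9  46.7] xang 1.8 shift [-0.6 -0.3  3.7] rz -0.005 F [ 1.1 -0.1 -0.5] grip 0.21 39 q [-0.1  0.7  1.4  0.   1.1  1.4] tilt [ 0. -0.]
```

```bash
python3 -m jog '[[0,0,0.002,0,0,-0.005,0.01],[0,0,0,0,0,0,0.01],[0,0,0,0,0,0,0.01]]' | grep -E "pos|^force"
python3 -m jog '[[0,0,0.0015,0,0,0,0.01],[0,0,0,0,0,0,0.01],[0,0,0,0,0,0,0.01]]'| grep -E "pos|^force"
python3 -m jog '[[0,0,0.001,0,0,0,0.01],[0,0,0,0,0,0,0.01],[0,0,0,0,0,0,0.01]]'| grep -E "pos|^force"
```

```text
eef_pos: [615.7, 41.8, 44.5]
force: [0.1, -0.2, -0.6]
eef_pos: [615.8, 41.9, 43.1]
force: [0.5, 0.2, -0.7]
eef_pos: [615.9, 41.9, 42.8]
force: [-3.1, -0.9, 6.2]
```

Touchdown at 42.8, as predicted. Release, lift and check.

```bash
python3 -m jog '[[0,0,0,0,0,0,0.03],[0,0,0,0,0,0,0.04],[0,0,0,0,0,0,0.04],[0,0,-0.02,0,0,0,0.04],[0,0,-0.03,0,0,0,0.04]]' >/dev/null
python3 -m jog '[[-0.03,-0.03,-0.03,0,0,-0.144,0.04],[0,0,-0.02,0,0,-0.144,0.04],[0,0,0,0,0,-0.144,0.04],[0,0,0,0,0,-0.144,0.04],[0,0,0,0,0,-0.144,0.04]]' >/dev/null
python3 -m jog '[[0,0,0,0,0,-0.144,0.04],[0,0,0,0,0,-0.144,0.04],[0,0,0,0,0,-0.144,0.04],[0,0,0,0,0,-0.144,0.04],[0,0,0,0,0,-0.144,0.04]]' >/dev/null
python3 -m jog '[[0,0,0,0,0,-0.144,0.04],[0,0,0,0,0,0,0.04]]' >/dev/null
python3 - <<'E'
from h import *
from meas import prin
for n in("side","top"):
    im=eyes.capture(n); cv2.imwrite(f"pics/{n}3.png",im[:,:,::-1])
    for k,r in (("r",dict(side=(295,275,335,365),top=(135,250,212,275))[n]),("b",dict(side=(270,120,310,165),top=(340,183,420,206))[n])):
        H=mask(im,*( ((0,200,90),(4,255,255)) if k=="r" else ((95,60,40),(130,255,255))),r)
        S=mask(im,(0,0,0),(95,100,255),r)&~cv2.dilate(H.astype(np.uint8),np.ones((3,3))).astype(bool)
        p=cast(n,pts(S),8); c,a,q=prin(p); 
        hc=cast(n,pts(H),12).mean(0); a=a*np.sign((c-hc)@a)
        ang=np.degrees(np.arctan2(a[1],a[0])); d=c-hc
        print(n,k,"head",hc,"shaft mean",c,"axis %.1f head-shaft %.1f"%(ang,np.degrees(np.arctan2(d[1],d[0]))),"ext",np.percentile((p-hc)@a,[0,100]),"origin by head",hc+78*a)
    m=mask(im,(3,200,60),(14,255,255),(170,120,320,270)); print("case",rect(cast(n,pts(m),50)))
    S=mask(im,(0,0,0),(179,130,255),(205,155,300,215) if n=="top" else (190,160,290,260)); p=cast(n,pts(S),61); print("scr",S.sum(),rect(p))
im=cv2.imread("pics/side3.png"); cv2.imwrite("pics/v1.png",cv2.resize(im[150:270,170:310],(700,600),interpolation=2))
E
python3 d.py 382 300 130 93
```

```text
side r head [384.8 223.9] shaft mean [376.3 314.3] axis 95.1 head-shaft 95.4 ext [  7.9 169.6] origin by head [377.9 301.6]
side b head [ 578.3 -427. ] shaft mean [ 585.  -334.1] axis 83.3 head-shaft 85.9 ext [  7.  177.4] origin by head [ 587.3 -349.5]
case [612.3  62.5 360.1 207.4 -87.9]
scr 775 [615.2  48.1 186.3  61.3   2.1]
top r head [386.3 221.3] shaft mean [381.2 186. ] axis 174.3 head-shaft -98.2 ext [-38.6  36.7] origin by head [308.7 228.9]
top b head [ 575.1 -425. ] shaft mean [ 585.1 -340.3] axis 83.3 head-shaft 83.3 ext [ 13.8 165.9] origin by head [ 584.2 -347.5]
case [621.7 -50.7 201.6 133.6   1.7]
scr 2766 [616.9  92.2 180.6 178.2  88.7]
t 19.9 pos [585.9  69.6 140.9] xang 92.6 shift [ 239.5 -193.    10.9] rz -0.006 F [-0.5 -0.6 -0.7] grip 0.47 0 q [-0.1  0.5  1.4 -0.   1.2 -0.1] tilt [-0.  0.]
```

View pics/v1.png

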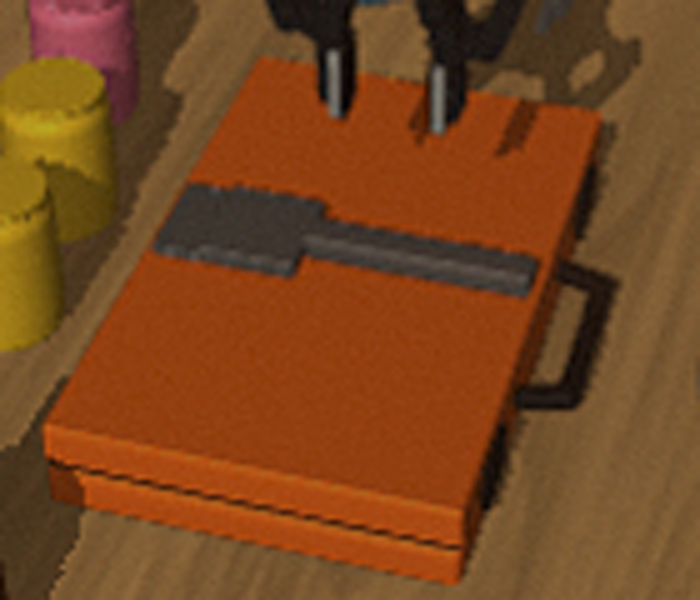

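The scraper lies straight across the middle of the lid (blade at (240,230), handle end at (530,270)). The blue peg's axis is 83.3° in both views. I'll recheck the red one in the unobstructed first top picture.

```bash
python3 - <<'E'
from h import *
from meas import prin
for n,f in(("top","top0"),("side","side0")):
    im=cv2.imread(f"pics/{f}.png")[:,:,::-1].copy(); r=dict(side=(295,275,335,365),top=(135,250,212,275))[n]
    H=mask(im,(0,200,90),(4,255,255),r); hc=cast(n,pts(H),12).mean(0)
    S=mask(im,(0,0,0),(95,100,255),r)&~cv2.dilate(H.astype(np.uint8),np.ones((3,3))).astype(bool)
    p=cast(n,pts(S),8); c,a,q=prin(p); d=c-hc; print(n,S.sum(),hc,c,a,np.degrees(np.arctan2(d[1],d[0])),hc+78*d/np.hypot(*d),np.percentile((p-hc)@(d/np.hypot(*d)),[0,100]))
E
```

```text
top 201 [386.1 221.4] [377.7 308.6] [-0.1  1. ] 95.51173728736605 [378.6 299.1] [ 16.6 166.8]
side 388 [384.9 224. ] [376.3 314.5] [-0.1  1. ] 95.45810144166266 [377.5 301.6] [  7.8 169.4]
```

```bash
python3 -m jog '[[0.0343,-0.0282,0,0,0,0,0.034],[0.0343,-0.0282,0,0,0,0,0.034],[0.0343,-0.0282,0,0,0,0,0.034],[0.0343,-0.0282,0,0,0,0,0.034],[0.0343,-0.0282,0,0,0,0,0.034]]' >/dev/null
python3 -m jog '[[0.0343,-0.0282,0.01,0,0,0,0.034],[0.0343,-0.0282,0.02,0,0,-0.049,0.034],[0,0,0.02,0,0,0,0.034],[0,0,0.02,0,0,0,0.034],[0,0,0,0,0,0,0.034]]' >/dev/null
python3 d.py 378 300.3 0 95.4
```

```text
t 20.9 pos [375.3 299.2  69.2] xang 95.5 shift [ 0.9  3.1 69.1] rz 0.002 F [1.1 0.  0.8] grip 0.40 0 q [ 0.4  0.4  1.8 -0.   0.9  0.3] tilt [-0.4 -0.2]
```

```bash
python3 -m jog '[[0.001,0.002,0.02,0,0,0,0.034],[0,0,0.03,0,0,0,0.034],[0,0,0.01,0,0,0,0.034],[0,0,0.007,0,0,0,0.034],[0,0,0,0,0,0,0.034]]'
python3 d.py 378 300.3 -5 95.4
python3 - <<'E'
from h import *
im=eyes.capture("side"); cv2.imwrite("pics/r1.png",cv2.resize(im[270:370,250:380],(780,600),interpolation=2)[:,:,::-1])
E
```

```text
time_s: 21.35
eef_pos: [378.9, 300.8, 4.3]
ee_rot: [0.0, 0.672, 0.741, 0.0]
force: [-0.0, 0.9, 0.8]
grip_width: 0.397
grip_force: 0.0
t 21.4 pos [378.9 300.8   4.3] xang 95.6 shift [-0.4 -0.9  9.3] rz 0.004 F [-0.   0.9  0.8] grip 0.40 0 q [0.4 0.5 1.8 0.  0.8 0.3] tilt [0. 0.]
```

View pics/r1.png

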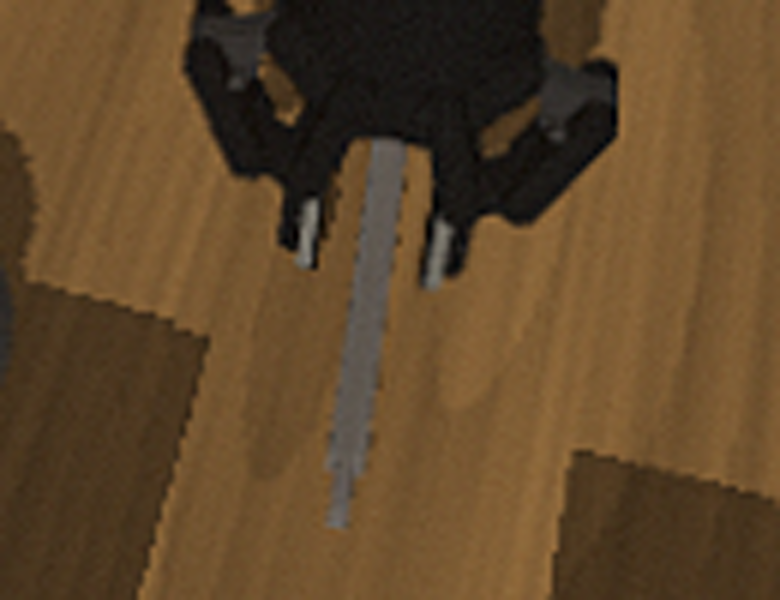

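The red peg's shaft (372,260) runs midway between the fingertips at (305,265) and (432,287). Lower the last 9 mm and close.

```bash
python3 -m jog '[[0,0,0.006,0,0,0,0.034],[0,0,0.0035,0,0,0,0.034],[0,0,0,0,0,0,0.034],[0,0,0,0,0,0,0.034]]' | grep -E "pos|force"
python3 -m jog '[[0,0,0,0,0,0,0.004],[0,0,0,0,0,0,0.004],[0,0,0,0,0,0,0.004],[0,0,0,0,0,0,0.004],[0,0,0,0,0,0,0.004]]' 40
python3 d.py 378 300.3 -5 95.4
```

```text
eef_pos: [378.7, 300.8, -5.4]
force: [-0.3, -0.1, 0.6]
grip_force: 0.0
time_s: 22.3
eef_pos: [378.7, 300.8, -5.5]
ee_rot: [0.0, 0.671, 0.741, 0.0]
force: [-0.4, 0.6, 1.2]
grip_width: 0.049
grip_force: 0.6
t 22.3 pos [378.7 300.8  -5.5] xang 95.7 shift [-0.4 -0.7 -0.5] rz 0.005 F [-0.4  0.6  1.2] grip 0.05 1 q [ 0.4  0.5  1.9 -0.   0.8  0.3] tilt [0. 0.]
```

The fingers closed above the peg, so I'll reopen, go 8 mm lower and close again.

```bash
python3 -m jog '[[0,0,0,0,0,0,0.034],[0,0,0,0,0,0,0.034],[0,0,0,0,0,0,0.034],[0,0,0.004,0,0,0,0.034],[0,0,0,0,0,0,0.034]]' | grep -E "pos|force"
python3 -m jog '[[0,0,0.003,0,0,0,0.034],[0,0,0,0,0,0,0.034]]' | grep -E "pos|force"
python3 -m jog '[[0,0,0.002,0,0,0,0.034],[0,0,0,0,0,0,0.034]]' | grep -E "pos|force"
python3 -m jog '[[0,0,0,0,0,0,0.004],[0,0,0,0,0,0,0.004],[0,0,0,0,0,0,0.004],[0,0,0,0,0,0,0.004],[0,0,0,0,0,0,0.004]]' 40
```

```text
eef_pos: [378.0, 300.5, -10.2]
force: [0.8, -1.0, 0.0]
grip_force: 0.0
eef_pos: [378.3, 300.6, -13.0]
force: [-0.6, -0.3, -0.3]
grip_force: 0.0
eef_pos: [378.5, 300.7, -14.8]
force: [-0.8, 0.4, -0.1]
grip_force: 0.0
time_s: 23.7
eef_pos: [378.7, 300.8, -14.4]
ee_rot: [0.0, 0.671, 0.741, 0.0]
force: [-0.6, -0.5, 3.1]
grip_width: 0.126
grip_force: 40.8
```

The red peg is gripped (40 N, 11 mm). Lift it, turn it and carry it to the case.

```bash
python3 -m jog '[[0,0,-0.01,0,0,0,0.004],[0,0,-0.03,0,0,0,0.004],[0,0,-0.04,0,0,0,0.004],[0,0,-0.04,0,0,0.1484,0.004],[0,0,-0.01,0,0,0.1484,0.004]]' |grep -E "pos|force"
python3 -m jog '[[0,0,0,0,0,0.1484,0.004],[0,0,0,0,0,0.1484,0.004],[0,0,0,0,0,0.1484,0.004],[0,0,0,0,0,0.1484,0.004],[0,0,0,0,0,0.1484,0.004]]' >/dev/null
python3 -m jog '[[0,0,0,0,0,0.1484,0.004],[0,0,0,0,0,0.1484,0.004],[0,0,0,0,0,0.1484,0.004],[0,0,0,0,0,0.1484,0.004],[0,0,0,0,0,0,0.004]]' >/dev/null
python3 -m jog '[[0.033,0.0267,0,0,0,0,0.004],[0.033,0.0267,0,0,0,0,0.004],[0.033,0.0267,0,0,0,0,0.004],[0.033,0.0267,0,0,0,0,0.004],[0.033,0.0267,0,0,0,0,0.004]]' >/dev/null
python3 -m jog '[[0.033,0.0267,0,0,0,0,0.004],[0.033,0.0267,0,0,0,0,0.004],[0,0,0,0,0,0,0.004],[0,0,0,0,0,0,0.004]]' |grep -E "pos|force"
python3 d.py 616.1 122.2 35.6 2.1
```

```text
eef_pos: [380.0, 301.5, 119.9]
force: [0.4, 0.6, -0.5]
grip_force: 40.3
eef_pos: [616.3, 122.2, 115.1]
force: [1.1, 1.1, 0.9]
grip_force: 40.3
t 26.1 pos [616.3 122.2 115.1] xang 2.3 shift [-0.1 -0.  79.5] rz 0.003 F [1.1 1.1 0.9] grip 0.12 40 q [0.  0.6 1.3 0.  1.2 1.5] tilt [-0.1  0. ]
```

```bash
python3 -m jog '[[0,0,0.02,0,0,0.003,0.004],[0,0,0.03,0,0,0,0.004],[0,0,0.022,0,0,0,0.004],[0,0,0,0,0,0,0.004],[0,0,0,0,0,0,0.004]]' |grep -E "pos|^force"
python3 -m jog '[[0,0,0.003,0,0,0,0.004],[0,0,0,0,0,0,0.004],[0,0,0,0,0,0,0.004]]' |grep -E "pos|^force"
python3 -m jog '[[0,0,0.002,0,0,0,0.004],[0,0,0,0,0,0,0.004],[0,0,0,0,0,0,0.004]]' |grep -E "pos|^force"
python3 d.py 616.1 122.2 35.6 2.1
```

```text
eef_pos: [616.2, 123.4, 44.5]
force: [0.2, 0.3, 0.1]
eef_pos: [616.7, 122.7, 41.2]
force: [-0.1, -0.4, 0.3]
eef_pos: [616.4, 122.6, 38.4]
force: [-0.3, 0.6, -1.1]
t 27.2 pos [616.4 122.6  38.4] xang 2.0 shift [-0.3  0.4  2.8] rz -0.002 F [-0.3  0.6 -1.1] grip 0.12 40 q [ 0.   0.7  1.4 -0.   1.1  1.6] tilt [-0. -0.]
```

```bash
python3 -m jog '[[0,0,0.0015,0,0,0,0.004],[0,0,0,0,0,0,0.004],[0,0,0,0,0,0,0.004]]' |grep -E "pos|^force"
python3 -m jog '[[0,0,0.001,0,0,0,0.004],[0,0,0,0,0,0,0.004],[0,0,0,0,0,0,0.004]]' |grep -E "pos|^force"
python3 -m jog '[[0,0,0.001,0,0,0,0.004],[0,0,0,0,0,0,0.004],[0,0,0,0,0,0,0.004]]' |grep -E "pos|^force"
```

```text
eef_pos: [616.4, 122.6, 36.9]
force: [0.4, 0.0, -0.3]
eef_pos: [616.4, 122.6, 35.9]
force: [0.3, 0.2, 0.4]
eef_pos: [616.5, 122.6, 35.7]
force: [-2.9, 0.1, 5.8]
```

```bash
python3 -m jog '[[0,0,0,0,0,0,0.02],[0,0,0,0,0,0,0.034],[0,0,0,0,0,0,0.034],[0,0,-0.02,0,0,0,0.034],[0,0,-0.03,0,0,0,0.034]]' >/dev/null
python3 -m jog '[[0,0,-0.04,0,0,-0.1417,0.034],[0,0,0,0,0,-0.1417,0.034],[0,0,0,0,0,-0.1417,0.034],[0,0,0,0,0,-0.1417,0.034],[0,0,0,0,0,-0.1417,0.034]]' >/dev/null
python3 -m jog '[[0,0,0,0,0,-0.1417,0.034],[0,0,0,0,0,-0.1417,0.034],[0,0,0,0,0,-0.1417,0.034],[0,0,0,0,0,-0.1417,0.034],[0,0,0,0,0,-0.1417,0.034]]' >/dev/null
python3 -m jog '[[-0.0429,0.0022,0,0,0,0,0.034],[-0.0429,0.0022,0,0,0,0,0.034],[-0.0429,0.0022,0,0,0,0,0.034],[-0.0429,0.0022,0,0,0,0,0.034],[-0.0429,0.0022,0,0,0,0,0.034]]' >/dev/null
python3 -m jog '[[-0.0429,0.0022,0,0,0,0,0.034],[-0.0429,0.0022,0,0,0,0,0.034],[-0.0429,0.0022,0,0,0,0,0.034],[-0.0429,0.0022,0,0,0,0,0.034],[-0.0429,0.0022,0,0,0,0,0.034]]' >/dev/null
python3 -m jog '[[-0.0429,0.0022,0,0,0,0,0.034],[0,0,0.02,0,0,0,0.034],[0,0,0.02,0,0,0,0.034],[0,0,0,0,0,0,0.034]]' >/dev/null
python3 d.py 585 -348.5 8 83.3
```

```text
t 31.0 pos [ 582.9 -348.1   81.8] xang 83.1 shift [-0.4  2.4 73.8] rz -0.003 F [-0.1 -0.2 -0. ] grip 0.40 0 q [-0.7  0.8  1.1  0.   1.3 -0.6] tilt [-0.4  0.4]
```

```bash
python3 -m jog '[[0,0.002,0.02,0,0,0,0.034],[0,0,0.03,0,0,0,0.034],[0,0,0.018,0,0,0,0.034],[0,0,0.004,0,0,0,0.034],[0,0,0,0,0,0,0.034]]' >/dev/null
python3 d.py 585 -348.5 -14.6 83.3
python3 - <<'E'
from h import *
im=eyes.capture("side"); o=np.zeros((560,800,3),np.uint8)
o[:560,:320]=cv2.resize(im[90:160,265:305],(320,560),interpolation=2); o[:411,320:]=cv2.resize(im[150:270,170:310],(480,411),interpolation=2)
cv2.imwrite("pics/bl1.png",o[:,:,::-1])
E
```

```text
t 31.5 pos [ 586.6 -349.1   13.7] xang 83.2 shift [ 0.4 -1.6 28.3] rz -0.002 F [0.1 0.2 0.4] grip 0.40 0 q [-0.7  0.8  1.2 -0.   1.1 -0.6] tilt [ 0. -0.]
```

View pics/bl1.png

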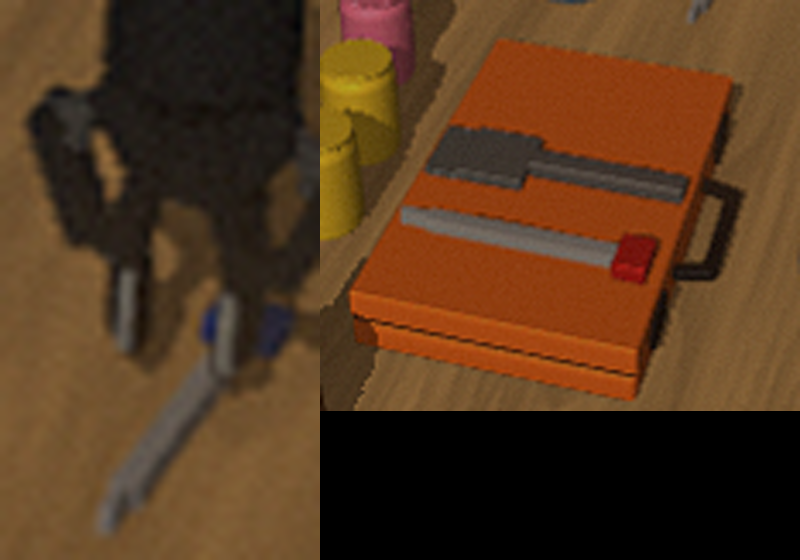

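The red peg lies parallel to the scraper on the left (head at (635,258)). The tips straddle the blue peg's middle from above; at about 30 mm up, the offset in the view is parallax. Lower and close.

```bash
python3 -m jog '[[0,-0.0015,0.01,0,0,0,0.034],[0,0,0.008,0,0,0,0.034],[0,0,0,0,0,0,0.034],[0,0,0.005,0,0,0,0.034],[0,0,0,0,0,0,0.034]]'|grep -E "pos|^force"
python3 -m jog '[[0,0,0.003,0,0,0,0.034],[0,0,0,0,0,0,0.034]]' |grep -E "pos|^force"
python3 -m jog '[[0,0,0.002,0,0,0,0.034],[0,0,0,0,0,0,0.034]]' |grep -E "pos|^force"
python3 -m jog '[[0,0,0,0,0,0,0.004],[0,0,0,0,0,0,0.004],[0,0,0,0,0,0,0.004],[0,0,0,0,0,0,0.004],[0,0,0,0,0,0,0.004]]' 40
python3 d.py 585 -348.5 -14.6 83.3
```

```text
eef_pos: [584.6, -348.7, -10.6]
force: [-0.5, 0.5, -0.1]
eef_pos: [584.7, -348.8, -13.4]
force: [0.8, -0.2, -0.1]
eef_pos: [584.7, -348.8, -15.2]
force: [-0.5, -0.3, -0.7]
time_s: 32.95
eef_pos: [584.9, -348.9, -14.8]
ee_rot: [0.0, 0.748, 0.664, 0.0]
force: [-0.5, 0.6, 2.0]
grip_width: 0.125
grip_force: 41.6
t 33.0 pos [ 584.9 -348.9  -14.8] xang 83.2 shift [ 0.4  0.  -0.2] rz -0.002 F [-0.5  0.6  2. ] grip 0.12 42 q [-0.7  0.9  1.2  0.   1.1 -0.6] tilt [ 0. -0.]
```

```bash
python3 -m jog '[[0,0,-0.01,0,0,0,0.004],[0,0,-0.03,0,0,0,0.004],[0,0,-0.04,0,0,0,0.004],[0,0,-0.04,0,0,0,0.004],[0,0,-0.015,0,0,0.1416,0.004]]' |grep -E "pos|force"
python3 -m jog '[[0,0,0,0,0,0.1416,0.004],[0,0,0,0,0,0.1416,0.004],[0,0,0,0,0,0.1416,0.004],[0,0,0,0,0,0.1416,0.004],[0,0,0,0,0,0.1416,0.004]]' >/dev/null
python3 -m jog '[[0,0,0,0,0,0.1416,0.004],[0,0,0,0,0,0.1416,0.004],[0,0,0,0,0,0.1416,0.004],[0,0,0,0,0,0.1416,0.004],[0,0,0,0,0,0,0.004]]' >/dev/null
python3 -m jog '[[0.0069,-0.0442,0,0,0,0,0.004],[0.0069,-0.0442,0,0,0,0,0.004],[0.0069,-0.0442,0,0,0,0,0.004],[0.0069,-0.0442,0,0,0,0,0.004],[0.0069,-0.0442,0,0,0,0,0.004]]' >/dev/null
python3 -m jog '[[0.0069,-0.0442,0,0,0,0,0.004],[0.0069,-0.0442,0,0,0,0,0.004],[0,0,0,0,0,0,0.004],[0,0,0,0,0,0,0.004]]' |grep -E "pos|force"
python3 d.py 621.9 -37.7 35.2 2.1
```

```text
eef_pos: [585.8, -349.7, 125.4]
force: [0.6, -0.5, -0.8]
grip_force: 41.3
eef_pos: [622.1, -37.3, 120.3]
force: [-0.9, 0.4, -0.2]
grip_force: 41.3
t 35.4 pos [622.1 -37.3 120.3] xang 2.3 shift [-0.2  0.4 85.1] rz 0.004 F [-0.9  0.4 -0.2] grip 0.12 41 q [-0.2  0.6  1.3 -0.   1.2  1.3] tilt [ 0. -0.]
```

```bash
python3 -m jog '[[0,0,0.02,0,0,0.003,0.004],[0,0,0.03,0,0,0,0.004],[0,0,0.03,0,0,0,0.004],[0,0,0,0,0,0,0.004],[0,0,0,0,0,0,0.004]]' |grep -E "pos|^force"
python3 -m jog '[[0,0,0.002,0,0,0,0.004],[0,0,0,0,0,0,0.004],[0,0,0,0,0,0,0.004]]' |grep -E "pos|^force"
python3 -m jog '[[0,0,0.0015,0,0,0,0.004],[0,0,0,0,0,0,0.004],[0,0,0,0,0,0,0.004]]' |grep -E "pos|^force"
python3 -m jog '[[0,0,0.001,0,0,0,0.004],[0,0,0,0,0,0,0.004],[0,0,0,0,0,0,0.004]]' |grep -E "pos|^force"
python3 d.py 621.9 -37.7 35.2 2.1
```

```text
eef_pos: [622.2, -39.1, 40.8]
force: [0.3, -0.6, -0.1]
eef_pos: [622.3, -38.1, 38.8]
force: [-1.2, -0.8, -0.5]
eef_pos: [622.1, -37.9, 36.5]
force: [0.6, 0.1, -0.9]
eef_pos: [622.1, -37.9, 35.4]
force: [0.3, 0.4, -1.2]
t 36.8 pos [622.1 -37.9  35.4] xang 1.9 shift [-0.1 -0.2  0.2] rz -0.004 F [ 0.3  0.4 -1.2] grip 0.13 42 q [-0.2  0.7  1.4 -0.   1.1  1.3] tilt [-0.  0.]
```

Just at contact: one more millimetre, then release, lift, retract and check.

```bash
python3 -m jog '[[0,0,0.001,0,0,0,0.004],[0,0,0,0,0,0,0.004],[0,0,0,0,0,0,0.004]]' |grep -E "pos|^force"
python3 -m jog '[[0,0,0,0,0,0,0.02],[0,0,0,0,0,0,0.034],[0,0,0,0,0,0,0.034],[0,0,-0.02,0,0,0,0.034],[0,0,-0.03,0,0,0,0.034]]' |grep -E "pos|^force"
python3 -m jog '[[0,0,-0.04,0,0,0,0.034],[0,0,-0.04,0,0,0,0.034],[-0.04,0.02,-0.02,0,0,0,0.034],[-0.04,0.02,0,0,0,0,0.034],[-0.04,0.02,0,0,0,0,0.034]]' >/dev/null
python3 -m jog '[[-0.03,0.04,0,0,0,0,0.034],[-0.03,0.04,0,0,0,0,0.034],[-0.03,0.04,0,0,0,0,0.034],[-0.02,0.045,0,0,0,0,0.034],[-0.02,0.045,0,0,0,0,0.034]]' >/dev/null
python3 -m jog '[[0,0.045,0,0,0,0,0.034],[0,0.045,0,0,0,0,0.034],[0,0,0,0,0,0,0.034],[0,0,0,0,0,0,0.034]]' |grep -E "pos|time"
python3 - <<'E'
from h import *
im=eyes.capture("side"); t=eyes.capture("top"); o=np.zeros((600,800,3),np.uint8)
o[:600,:460]=cv2.resize(im[130:370,130:314],(460,600),interpolation=2); o[:310,460:]=cv2.resize(t[110:235,115:252+0],(340,310),interpolation=2)
o[312:600,460:]=cv2.resize(t[135:240,190:314],(340,288),interpolation=2)
cv2.imwrite("pics/f1.png",o[:,:,::-1])
cv2.imwrite("pics/ft.png",t[:,:,::-1])
def L(p):
    c=np.array([619,42.3]);a=np.radians(2.1);R=np.array([[np.cos(a),np.sin(a)],[-np.sin(a),np.cos(a)]]); return (p-c)@R.T
for n,i in(("side",im),("top",t)):
    r=(185,150,300,260) if n=="side" else (205,155,305,218)
    for k,lo,hi in(("red",(0,200,60),(4,255,255)),("blue",(95,80,30),(130,255,255))):
        m=mask(i,lo,hi,r)
        if m.any(): print(n,k,m.sum(),L(cast(n,pts(m),58)).mean(0))
    m=cv2.inRange(cv2.cvtColor(i,cv2.COLOR_RGB2HSV),np.array([0,0,0]),np.array([179,150,255])); q=np.zeros_like(m); q[r[1]:r[3],r[0]:r[2]]=m[r[1]:r[3],r[0]:r[2]]
    k,l,s,_=cv2.connectedComponentsWithStats(q)
    for j in range(1,k):
        if s[j,4]>60:
            p=L(cast(n,pts(l==j),60)); print(n,s[j,4],"mean",p.mean(0),"x",p[:,0].min(),p[:,0].max(),"y",p[:,1].min(),p[:,1].max())
E
```

```text
eef_pos: [622.2, -38.0, 34.6]
force: [-0.5, 0.6, 1.1]
eef_pos: [621.0, -37.7, 83.4]
force: [0.2, 0.1, -0.4]
time_s: 38.95
eef_pos: [383.5, -406.0, 183.9]
side red 131 [-78.9  81.8]
side blue 94 [-78.1 -78.3]
side 2401 mean [-23.3 -70. ] x -183.16962300669263 213.20409943333365 y -261.93044919884477 181.56545566417967
side 379 mean [  4.5 -76. ] x -90.61355046617294 89.55424486180334 y -101.80532421500045 -59.73485191720346
side 810 mean [11.   4.7] x -96.54307148781149 91.03046176356537 y -26.428724141297437 36.603842840454575
side 461 mean [ 7.4 84.4] x -66.21027324421581 89.05113024857506 y 71.0864613981672 97.24062669078126
side 81 mean [ 26.8 217. ] x -10.070572183575772 56.68793082892836 y 210.67887643067695 231.87577952698155
top red 69 [-78.3  81.8]
top blue 66 [-76.9 -79.5]
top 648 mean [19.5  0.8] x -95.13150696814421 87.64014933086814 y -27.051159071850364 27.44544690242659
top 283 mean [ -9.  -79.4] x -90.64262437709586 81.65808394528224 y -96.33274473367729 -62.14411441446638
top 233 mean [ 7.2 81.1] x -66.61806041756103 88.05951733693777 y 73.69749552461785 88.59654803103858
```

View pics/f1.png

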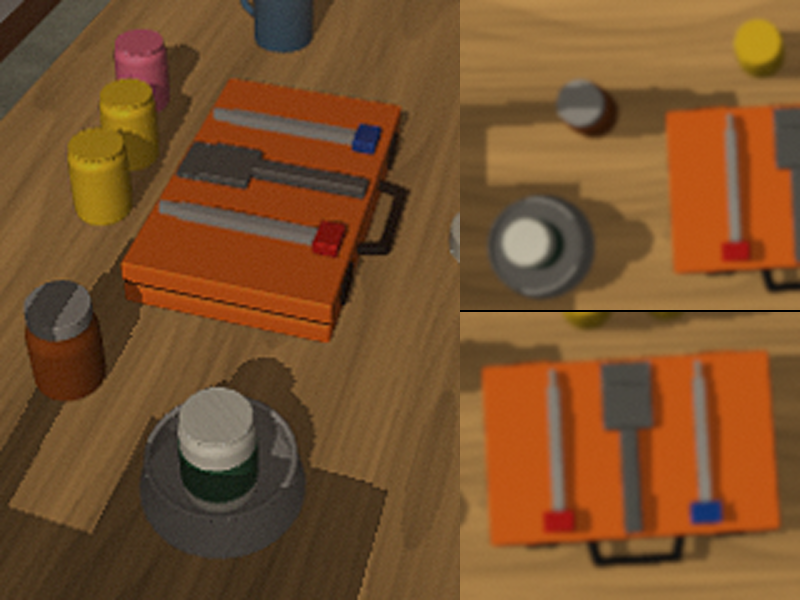

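The tin stands upright in the bowl (217,450). The scraper lies centred, with the red peg on the left and the blue on the right, all parallel and measured within 2–3 mm of where they should be. The arm is well clear, so I'll hand in.

```bash
python3 -c "
from rig import finish_job
print(finish_job())"
```

```text
the job is handed in; nothing more can be done
None
```

The job is done and handed in at about 39 s: the tin is upright in the bowl, and the scraper, the red peg (left) and the blue peg (right) are on the case lid, each measured within about 3 mm of its target.

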